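Press the push cap onto the carousel spindle

ROBOT

A 6-joint arm with a two-finger parallel gripper is mounted at the origin on the work surface. World frame = base frame: x ahead of the robot, y to its left, z up, the work surface at z = 0. Lengths are in m, angles in rad, forces in N, time in s.
With the tool pointing down it reaches from about 0.375 to 0.9 m from the base axis. Payload 3.1 kg.
Tool frame: the origin (TCP) lies on the centre line of the jaws, within the pads' length; the fingertips stand 14 mm ahead of it and the grasp point (between the pads) lies 5 mm behind it; y points along the fingers, z is the direction in which the jaws open and shut, and the axes are right-handed (so a half turn about y gives the same grasp; the last joint's range is limited). The gripper opens to 87 mm and grips with 3 to 60 N. Pads are 19 mm wide; open, the fingers measure 117 mm over their backs; the gripper's body (75 mm by 190 mm) begins 51 mm behind the grasp point.
Start: joints at [-1.288, 0.527, 1.433, -0, 1.181, -0.178], TCP at [0.278, -0.56, 0.237] pointing down, gripper open.
Joint ranges: [-3.08, 3.08], [-0.75, 2.2], [0.22, 2.44], [-1.43, 4.57], [0, 2.65], [-2.85, 2.85]. Speed limits (rad/s): [2.79, 2.79, 3.14, 3.14, 3.14, 3.14].

INTERFACE

Orientations are given as a unit quaternion [x, y, z, w].
In Python, from rig import robot, vision gives the robot as it stands.
- The arm moves only by the shell command python3 -m crank 'ROWS' [FORCE]. ROWS is JSON, a list of rows, each a list of 7 numbers: the shift along the tool's x, y, z as a fraction of full scale, then the turn, a rotation vector about the tool's x, y, z as a fraction of full scale, then the gripper command: -1 is shut, 1 is fully open, values between are in proportion. In form: [[x, y, z, wx, wy, wz, grip], ...]. A call has 1 to 10 rows; each row is the pose to reach, as a shift and turn from the pose commanded when the call began, along the tool's axes at that moment, turning the shorter way round; what a row does not reach only later rows make up. Full scale, the value 1, is 50 cm for a shift and pi rad for a turn. A row lasts 1/8 s, in which the tool goes at most 62.5 mm and 10.7 degrees, less where a joint would pass 70% of its speed; a pose out of reach is approached as far as the arm can. A call with a number of a shift or a turn outside -1 to 1 is refused whole. A call with a gripper value outside its range is refused whole. The fingers move at their own pace and stop on an object; FORCE is the grip in N (left out, the last holds). Time passes only in rows, so rows that repeat a pose let the fingers close. It gives the time, the measured TCP pose, the force and the opening at its end, in the units of the state.
- robot.get_obs(): the state, without advancing time (a new reading comes with each control period).
- vision.camera(name): name is "scene" or "side" or "wrist"; returns the picture (384x512x3 uint8, blue, green, red); there is no depth.
- vision.camera_info(name): a dict with "vfov" (degrees; the focal length in pixels is half the picture's height over the tangent of half this angle, whatever the lens; pixels are square), "cx", "cy" (the principal point, pixels), "world_from_camera" (4x4, takes a point from camera to world coordinates); the wrist camera has in their place "tool_from_camera" (4x4, takes a point from camera to tool coordinates, whose origin is the TCP and whose axes are the tool frame's). Camera axes: x right, y up, looking along -z (the intrinsics and any distortion apply to the point x, -y, -z); pixel columns grow to the right and rows downward; lengths in m; the calibration is good to about 2 mm. The wrist camera is an equidistant fisheye: a pixel r from the principal point sees the ray r / f radians off the axis. A picture is of the moment at which its call begins: read the wrist's pose just before it. camera_info takes no time and is no camera call.
- robot.hand_in(): hands the job in, once; it reports no verdict.
The state is a dict: "time": time; "q": joint angles; "joint_velocities": joint speeds; "joint_torque": joint torques, N m; "position": TCP position; "tool_rot": TCP orientation; "ft_force": force on the tool from outside, world axes, zero at the start; "moment": the same for the moment, N m; "grip_width": finger opening in m.
Only numpy, scipy, OpenCV 4.12 (cv2) and the standard library are available. Lean on these libraries where they do the work, as an engineer would, in place of code of your own. Each camera call takes 0.05 s, during which the arm holds its last target.

TASK

Finish putting the autosampler's vial carousel back together: slip the white spacer bush over the bare spindle in the middle of the black tray, then start the new blue push cap squarely on the spindle and press it slowly straight down, by feel, until the sprung tray is hard down on its drive and the cap's teeth hold it there by themselves. Stop pressing as soon as it has bottomed, so as not to bend the drive, and leave the other parts and bottles where they are.

Things in the scene. Friction and masses are not known exactly. Their poses are not given: they have to be found in the camera images.
- spindle_tip (a point): The very tip of the bare steel spindle, a plain upright shaft 12 mm in diameter with a round end, standing in the middle of the black vial tray; the tip is 134 mm above the table. The spindle is fixed and does not yield.
- sampler: White carousel housing that carries spindle and tray; origin on the spindle's axis at table height, x towards its long arm. The black tray is a disc 224 mm across, its face 88 mm above the table or up to 5 mm lower. Its hub round the spindle is 44 mm across and 12 mm high. Vials stand 18 mm proud of the tray, 70 mm or more from the axis; nearer in, the tray is clear.
- hub_top (a point): Centre of the top face of the tray's hub (a flat grey ring round the spindle), on which the spacer rests. It moves with the tray: up on its spring at the start, then 34 to 39 mm below the spindle's tip, set differently in each unit; 5 mm lower when the tray is hard down. The spring resists with 1.5 to 3.5 N, then the stop is hard; it lifts the tray again unless something holds it. More than 18 N on the tray bends the drive.
- spacer_center (a point): White plastic spacer bush, a plain ring 26 mm outside, 15 mm bore, 16 mm high, 20 g, lying flat on the green service mat (3 mm thick); the point is its centre, on the axis, 8 mm above its underside. z is its axis. It goes loosely over the spindle and rests on the tray's hub.
- cap_center (a point): New blue twelve-sided push cap, 30 mm across, 34 mm high, 80 g, closed top, mouth down on the mat; the point is its centre, 17 mm above its underside. Bore 30 mm deep, 14.2 mm wide, 21 mm at the mouth, with sprung teeth 14 mm up that slide down the spindle at 5 to 10 N and grip against rising. Pushed askew it tilts and jams: keep it square. At the stop the force rises steeply; 17 to 20 N in all is tight; press slowly.
- old_cap_center (a point): Worn grey cap with a wide flange, 35 mm across and 22 mm high, on the mat, not used; the point is its centre. Leave it.
- thumb_nut_center (a point): Brass thumb nut, 28 mm across and 14 mm high, on the mat, not used; the point is its centre. Leave it.
- solvent: Amber solvent bottle with blue cap, 68 mm across, 150 mm high; origin at the centre of its underside. Leave it.
- wash_jar: Clear jar with white lid, 60 mm across, 75 mm high; origin at the centre of its underside. Leave it.
- screwdriver: Red-handled screwdriver, 190 mm long, lying on the bench right of the tray; origin at its middle. Leave it.
- pliers: Pliers with blue grips, 130 mm long, lying on the bench; origin near the rivet. Leave them.
- vial_a: Small amber vial with white cap, 12 mm across, 32 mm high, standing by the vial rack; origin at the centre of its underside. Leave it.
- vial_b: Another such vial beside it. Leave it.

How it is judged:
By the outcome, as a careful person would: the job done as asked, in the order asked, and still so for the second after the job is handed in, with the robot touching nothing.
It also fails if it takes over 64 s, if anything falls off the work surface, if the arm or the gripper's body presses on something with over 40 N, if the wrist force passes 120 N, or if a joint passes its speed limit or range.

## Working session

There is one attempt and no reset: what is moved stays moved. The work goes in short steps, Python scripts to look and compute and a shell command to move; the robot and the scene stay as the last step left them, time stands still between calls to the robot, and variables do not carry over. Pictures are saved under pics/ and viewed, and the job is handed in when it is done.

```bash
ls; mkdir -p pics; python3 - <<'E'
from rig import robot, vision
import cv2,numpy as np
np.set_printoptions(precision=4,suppress=True)
print(robot.get_obs())
for n in ["scene","side","wrist"]:
    print(n,vision.camera_info(n)); cv2.imwrite(f"pics/{n}0.png",vision.camera(n))
E
```

```text
pics
{'time': 0.0, 'q': array([-1.2886,  0.5285,  1.4339, -0.    ,  1.1814, -0.1785]), 'joint_velocities': array([-0.0006,  0.0007, -0.0001,  0.0009, -0.0002,  0.0006]), 'joint_torque': array([  0.0007, -44.0042, -17.6592,   0.0632,   0.0583,  -0.0002]), 'position': array([ 0.2777, -0.5591,  0.2356]), 'tool_rot': array([-0.1615,  0.6892, -0.6877,  0.1614]), 'ft_force': array([-0.2271, -0.6959,  0.1319]), 'moment': array([ 0.04  ,  0.0007, -0.0605]), 'grip_width': 0.0867963590542134}
scene {'vfov': 55.31390041093767, 'cx': 253.72549040414648, 'cy': 193.991483400288, 'world_from_camera': array([[ 0.1651, -0.6667,  0.7268,  1.3066],
       [ 0.9863,  0.1112, -0.1221, -0.152 ],
       [ 0.0006,  0.737 ,  0.6759,  0.8253],
       [ 0.    ,  0.    ,  0.    ,  1.    ]])}
side {'vfov': 42.922516763156224, 'cx': 257.3810786320176, 'cy': 187.362453869679, 'world_from_camera': array([[ 0.7446,  0.3517, -0.5674, -0.3015],
       [-0.6674,  0.408 , -0.623 , -0.9114],
       [ 0.0124,  0.8425,  0.5385,  0.8935],
       [ 0.    ,  0.    ,  0.    ,  1.    ]])}
wrist {'vfov': 65.70646984690485, 'cx': 258.52944563844096, 'cy': 188.86700722264447, 'tool_from_camera': array([[ 0.0007, -0.9653, -0.2611, -0.0704],
       [-0.0013,  0.2611, -0.9653, -0.1483],
       [ 1.    ,  0.001 , -0.0011,  0.0007],
       [ 0.    ,  0.    ,  0.    ,  1.    ]])}
```

View pics/scene0.png

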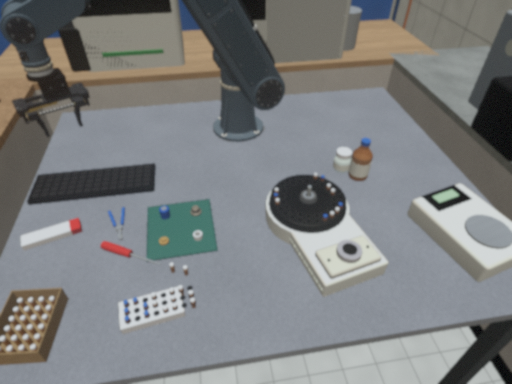

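View pics/side0.png

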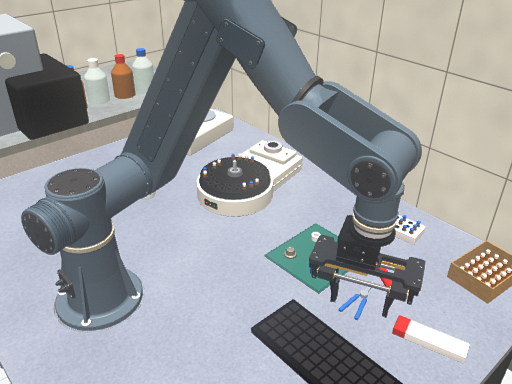

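View pics/wrist0.png

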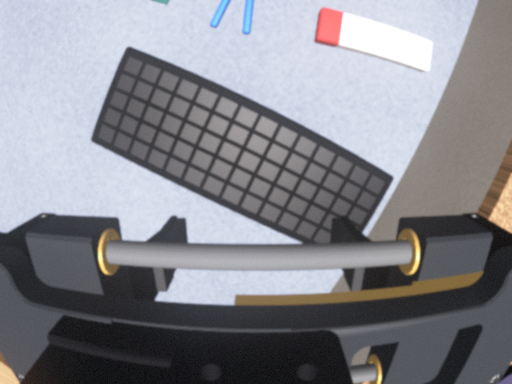

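The scene view shows the mat with the blue cap at (165,211), spacer at (198,235), grey cap at (196,210) and nut at (163,241). The spindle is at about (309,187). The side view has the mat partly behind the gripper, and the wrist view sees only the keyboard.

```bash
cat > h.py <<'E'
import numpy as np, cv2
from rig import robot, vision
from scipy.spatial.transform import Rotation as R
np.set_printoptions(precision=4,suppress=True)
def pose(o=None):
    o=o or robot.get_obs(); T=np.eye(4); T[:3,:3]=R.from_quat(o["tool_rot"]).as_matrix(); T[:3,3]=o["position"]; return T
def cam(n,T=None):
    i=vision.camera_info(n); f=192/np.tan(np.radians(i["vfov"]/2))
    W=i["world_from_camera"] if n!="wrist" else (pose() if T is None else T)@i["tool_from_camera"]
    return f,i["cx"],i["cy"],np.array(W)
def ray(n,u,v,T=None):
    f,cx,cy,W=cam(n,T); a=np.array([(u-cx)/f,(v-cy)/f])
    if n=="wrist":
        r=np.linalg.norm(a)+1e-12; d=np.array([a[0]/r*np.sin(r),-a[1]/r*np.sin(r),-np.cos(r)])
    else: d=np.array([a[0],-a[1],-1.])
    d=W[:3,:3]@d; return W[:3,3],d/np.linalg.norm(d)
def onplane(n,u,v,z,T=None):
    o,d=ray(n,u,v,T); return o+d*(z-o[2])/d[2]
def proj(n,p,T=None):
    f,cx,cy,W=cam(n,T); c=np.linalg.inv(W)@np.r_[p,1]; x,y,z=c[0],-c[1],-c[2]
    if n=="wrist":
        s=np.hypot(x,y); th=np.arctan2(s,z); return np.array([cx+f*th*x/s,cy+f*th*y/s])
    return np.array([cx+f*x/z,cy+f*y/z])
def snap(n,name,crop=None,sc=1):
    T=pose(); im=vision.camera(n); cv2.imwrite(f"pics/{name}_raw.png",im); np.save(f"pics/{name}_T.npy",T)
    if crop: x0,y0,x1,y1=crop; im=im[y0:y1,x0:x1]
    cv2.imwrite(f"pics/{name}.png",cv2.resize(im,None,fx=sc,fy=sc,interpolation=cv2.INTER_CUBIC)); return im,T
def shift(p):  # world target for TCP -> fraction in tool axes
    T=pose(); return T[:3,:3].T@(np.array(p)-T[:3,3])/0.5
E
python3 - <<'E'
from h import *
for k,u,v,z in [("cap",165,211,.02),("spacer",198,235,.011),("old",196,210,.014),("nut",163,241,.01),("hub",309,187,.134)]:
    print(k,onplane("scene",u,v,z))
T=pose();print(T)
im=cv2.imread("pics/scene0.png");a=im[190:260,140:225];cv2.imwrite("pics/c1.png",cv2.resize(a,None,fx=7,fy=7,interpolation=2))
a=im[165:240,260:355];cv2.imwrite("pics/c2.png",cv2.resize(a,None,fx=7,fy=7,interpolation=2))
im=cv2.imread("pics/side0.png");a=im[140:220,185:285];cv2.imwrite("pics/c3.png",cv2.resize(a,None,fx=7,fy=7,interpolation=2))
E
```

```text
cap [ 0.4722 -0.2903  0.02  ]
spacer [ 0.5794 -0.1954  0.011 ]
old [ 0.4775 -0.1957  0.014 ]
nut [ 0.5848 -0.2963  0.01  ]
hub [0.56   0.1332 0.134 ]
[[-0.8957 -0.0005  0.4446  0.2778]
 [-0.4446  0.0016 -0.8957 -0.5593]
 [-0.0003 -1.     -0.0017  0.2358]
 [ 0.      0.      0.      1.    ]]
```

View pics/c1.png

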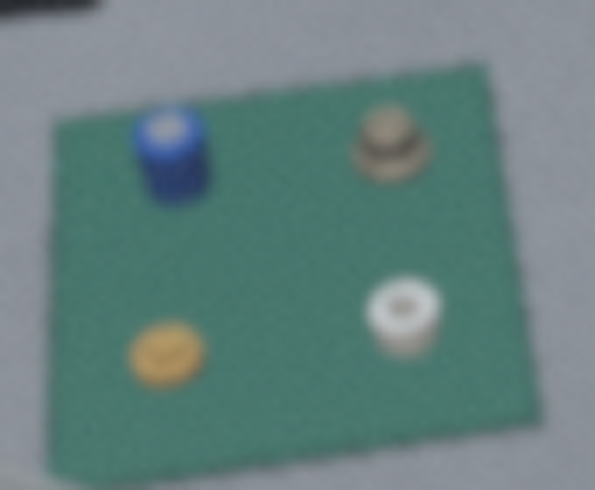

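View pics/c2.png

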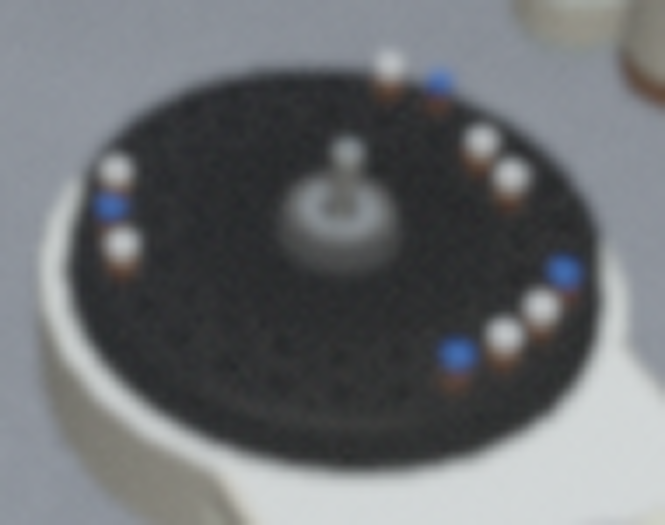

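View pics/c3.png

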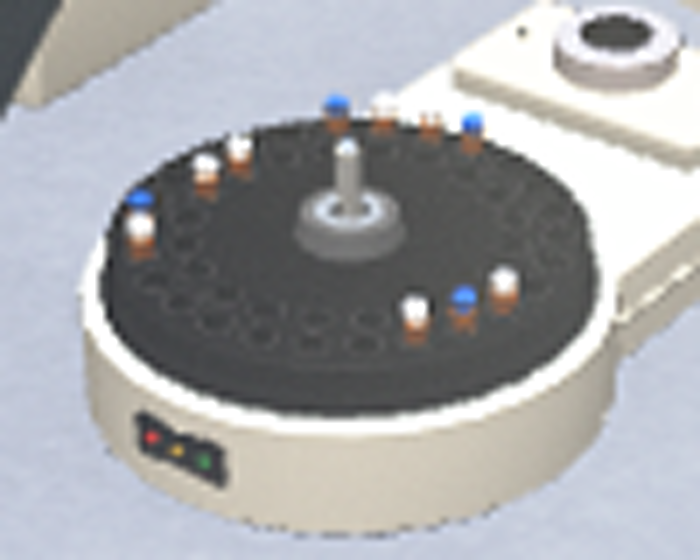

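```bash
python3 -m crank '[[-0.61,-0.03,-0.454,0,-0.147,0,1],[-0.61,-0.03,-0.454,0,-0.147,0,1],[-0.61,-0.03,-0.454,0,-0.147,0,1],[-0.61,-0.03,-0.454,0,-0.147,0,1],[-0.61,-0.03,-0.454,0,-0.147,0,1],[-0.61,-0.03,-0.454,0,-0.147,0,1],[-0.61,-0.03,-0.454,0,-0.147,0,1],[-0.61,-0.03,-0.454,0,-0.147,0,1],[-0.61,-0.03,-0.454,0,-0.147,0,1]]' 20
python3 - <<'E'
from h import *
snap("wrist","w1"); snap("side","s1")
print(pose()); 
E
```

```text
time: 1.27
position: [0.4498, -0.2222, 0.2514]
tool_rot: [0.314, -0.633, 0.634, -0.314]
ft_force: [-0.6, 0.0, 0.2]
grip_width: 0.0876
[[-0.6057 -0.0002  0.7957  0.4497]
 [-0.7957 -0.0001 -0.6057 -0.2223]
 [ 0.0002 -1.     -0.0002  0.2514]
 [ 0.      0.      0.      1.    ]]
```

View pics/w1.png

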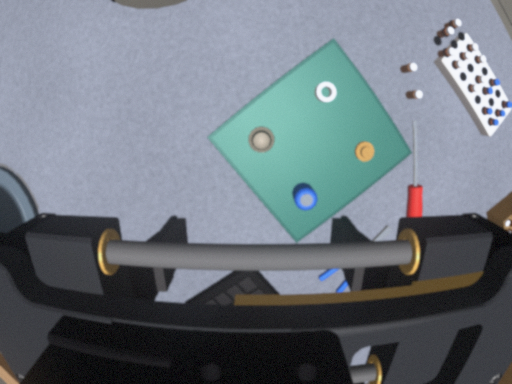

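The wrist view shows all four mat parts: spacer at (326,92), cap at (305,197), grey cap at (261,140), nut at (366,152). I turned the wrong way and will put that back in the next move. First I'll measure.

```bash
cat > meas.py <<'E'
from h import *
def ell(m,roi):
    x0,y0,x1,y1=roi; k=np.zeros_like(m); k[y0:y1,x0:x1]=m[y0:y1,x0:x1]
    c,_=cv2.findContours(k,cv2.RETR_EXTERNAL,cv2.CHAIN_APPROX_NONE); c=max(c,key=cv2.contourArea)
    return cv2.fitEllipse(c),cv2.boundingRect(c)
E
python3 - <<'E'
from meas import *
im=cv2.imread("pics/w1_raw.png");T=np.load("pics/w1_T.npy")
hsv=cv2.cvtColor(im,cv2.COLOR_BGR2HSV)
white=((hsv[...,1]<50)&(hsv[...,2]>190)).astype(np.uint8)*255
blue=((hsv[...,0]>100)&(hsv[...,0]<125)&(hsv[...,1]>120)).astype(np.uint8)*255
e,b=ell(white,(300,70,350,115));print("spacer",e,b,onplane("wrist",*e[0],.019,T))
e,b=ell(blue,(280,170,330,215));print("cap",e,b,onplane("wrist",*e[0],.037,T))
a=im[60:230,230:390];cv2.imwrite("pics/c4.png",cv2.resize(a,None,fx=3.5,fy=3.5,interpolation=2))
# spindle from two fixed views
def tri(a,b):
    (o1,d1),(o2,d2)=a,b; A=np.c_[d1,-d2]; s=np.linalg.lstsq(A,o2-o1,rcond=None)[0]; p,q=o1+s[0]*d1,o2+s[1]*d2; return (p+q)/2,np.linalg.norm(p-q)
ps,pd=(309.2,184.8),(234.2,160.2)
print(tri(ray("scene",*ps),ray("side",*pd)),onplane("scene",*ps,.134),onplane("side",*pd,.134))
E
```

```text
spacer ((326.0589904785156, 91.33067321777344), (19.64983367919922, 20.811704635620117), 157.04087829589844) (316, 81, 21, 22) [ 0.5776 -0.1984  0.019 ]
cap ((304.6583557128906, 196.81089782714844), (22.504308700561523, 27.024497985839844), 151.02305603027344) (293, 184, 25, 27) [ 0.474  -0.2894  0.037 ]
(array([0.5508, 0.136 , 0.1332]), np.float64(0.0014652202619560514)) [0.5509 0.1364 0.134 ] [0.5496 0.1338 0.134 ]
```

View pics/c4.png

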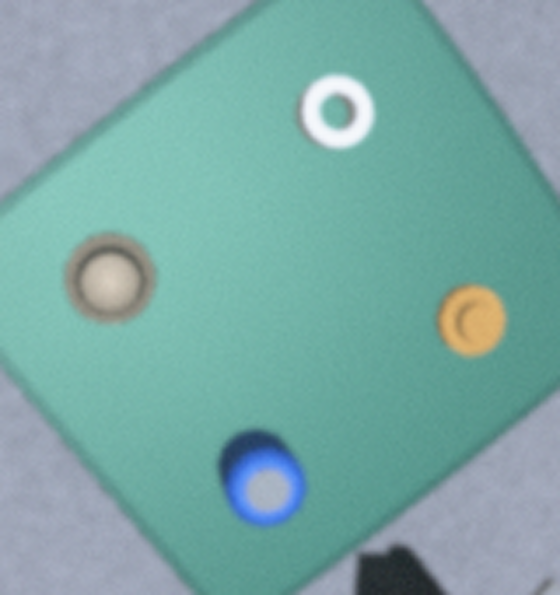

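View pics/s1.png

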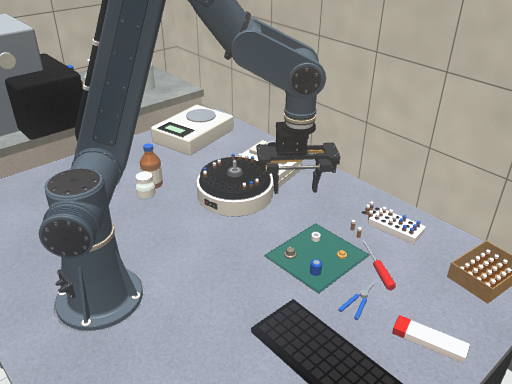

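```bash
python3 -m crank '[[-0.194,0.302,0.174,0,0.293,0,1],[-0.194,0.302,0.174,0,0.293,0,1],[-0.194,0.302,0.174,0,0.293,0,1],[-0.194,0.302,0.174,0,0.293,0,1],[-0.194,0.302,0.174,0,0.293,0,1],[-0.194,0.302,0.174,0,0.293,0,0.1],[-0.194,0.302,0.174,0,0.293,0,0.1]]' 20
python3 - <<'E'
from meas import *
im,T=snap("wrist","w2")
hsv=cv2.cvtColor(im,cv2.COLOR_BGR2HSV)
white=((hsv[...,1]<50)&(hsv[...,2]>190)).astype(np.uint8)*255
e,b=ell(white,(210,150,310,235));print("spacer",e,b,onplane("wrist",*e[0],.019,T))
print(T, robot.get_obs()["q"],proj("wrist",[.578,-.198,.019],T))
E
```

```text
time: 2.25
position: [0.5779, -0.197, 0.1007]
tool_rot: [0.001, -0.707, 0.707, -0.001]
ft_force: [0.3, 0.4, 0.4]
grip_width: 0.0742
spacer ((258.3497009277344, 199.48976135253906), (31.062742233276367, 32.59079360961914), 86.16034698486328) (242, 184, 34, 32) [ 0.5778 -0.1981  0.019 ]
[[-1.      0.0002  0.0031  0.5779]
 [-0.0031 -0.0001 -1.     -0.197 ]
 [-0.0002 -1.      0.0001  0.1007]
 [ 0.      0.      0.      1.    ]] [-0.511   0.6836  1.5791 -0.      0.8784  1.0569] [258.2598 199.2213]
```

View pics/w2.png

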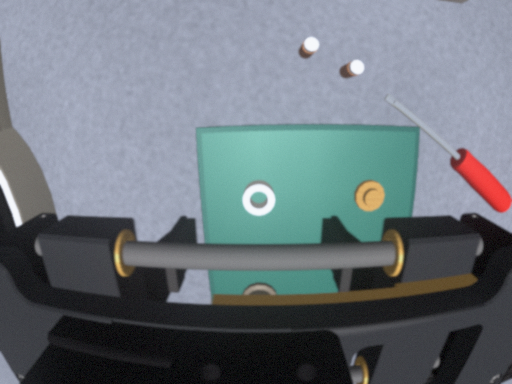

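The spacer is at (258,199), directly under the open jaws, with nothing near the fingers. Descending and gripping.

```bash
python3 -m crank '[[0,0.08,0.002,0,0,0,0.1],[0,0.14,0.002,0,0,0,0.1],[0,0.163,0.002,0,0,0,0.1],[0,0.163,0.002,0,0,0,0.1],[0,0.163,0.002,0,0,0,-1],[0,0.163,0.002,0,0,0,-1],[0,0.163,0.002,0,0,0,-1],[0,0.163,0.002,0,0,0,-1],[0,0.163,0.002,0,0,0,-1],[0,0.163,0.002,0,0,0,-1]]' 15
python3 -c "
from h import *
print(pose())"
```

```text
time: 3.55
position: [0.5784, -0.1972, 0.0196]
tool_rot: [0.0, -0.707, 0.707, -0.001]
ft_force: [-0.8, 0.4, 5.8]
grip_width: 0.026
[[-1.      0.0008  0.0022  0.5784]
 [-0.0022 -0.0005 -1.     -0.1972]
 [-0.0008 -1.      0.0005  0.0196]
 [ 0.      0.      0.      1.    ]]
```

```bash
python3 -m crank '[[0,-0.12,0,0,0,0,-1],[0,-0.24,0,0,0,0,-1],[0,-0.36,-0.05,0,0,0,-1],[0.02,-0.392,-0.17,0,0,0,-1],[0.03,-0.392,-0.29,0,0,0,-1],[0.056,-0.392,-0.41,0,0,0,-1],[0.056,-0.392,-0.53,0,0,0,-1],[0.056,-0.392,-0.62,0,0,0,-1],[0.056,-0.392,-0.664,0,0,0,-1],[0.056,-0.392,-0.664,0,0,0,-1]]'
python3 - <<'E'
from h import *
o=robot.get_obs(); print(o["ft_force"],o["grip_width"])
im,T=snap("wrist","w3",(160,100,360,250),4); print(T); print(proj("wrist",[.55,.135,.134],T),proj("wrist",[.55,.135,.098],T))
im=vision.camera("side"); cv2.imwrite("pics/s3_raw.png",im)
E
```

```text
time: 4.8
position: [0.5487, 0.1364, 0.2145]
tool_rot: [0.002, -0.707, 0.707, -0.001]
ft_force: [-0.5, 0.6, -0.0]
grip_width: 0.0257
[-0.5182  0.5692 -0.0037] 0.025677545464297128
[[-1.     -0.0011  0.0053  0.5487]
 [-0.0053 -0.0001 -1.      0.1364]
 [ 0.0011 -1.      0.0001  0.2145]
 [ 0.      0.      0.      1.    ]]
[258.7759 198.1145] [258.6863 186.7155]
```

View pics/w3.png

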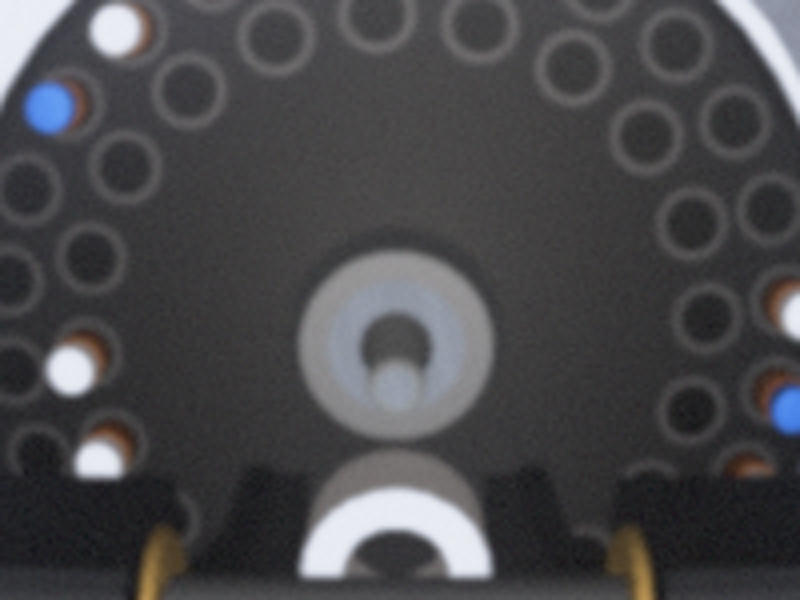

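View pics/s3_raw.png

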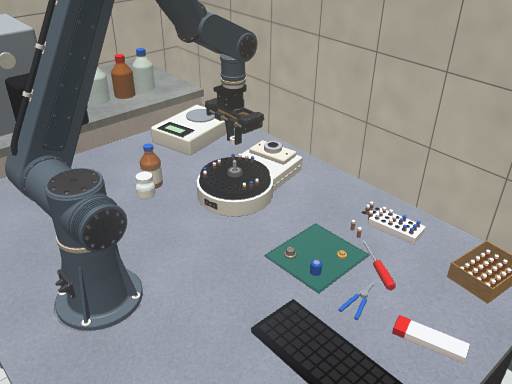

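The wrist view shows the spindle tip at (258.9,196.6), the hub ring centred at about (258.8,186), and the spacer held level in the jaws with its front edge at row 221.5. The side view agrees. Refining numerically.

```bash
python3 - <<'E'
from meas import *
im=cv2.imread("pics/w3_raw.png");T=np.load("pics/w3_T.npy");i=vision.camera_info("wrist")
g=cv2.cvtColor(im,cv2.COLOR_BGR2GRAY)
print(g[188:204:1,259]); print(g[197,248:270]); print(g[216:226,258]); print(g[157:214:1,259])
for x in (-.002,0,.002): print(x,proj("wrist",(T@[x-.013,.0006,0,1])[:3],T))
for r in (195.5,196.5,197.5): print(onplane("wrist",258.6,r,.1335,T))
for z in (.095,.1): print(onplane("wrist",258.6,186.3,z,T))
E
```

```text
[ 84 102 122 142 150 154 155 160 157 159 160 160 161 158 152 141]
[150 152 147 142 142 148 154 154 157 156 157 159 159 157 157 152 145 139
 144 147 152 152]
[117 115 116 115 119 149 194 224 234 235]
[ 65  60  59  62  67  92 121 144 149 150 147 147 148 146 150 149 150 152
 151 148 131 109  85  78  80  80  81  78  76  75  80  84 102 122 142 150
 154 155 160 157 159 160 160 161 158 152 141 140 138 138 132 128 106  80
  73  93 104]
-0.002 [256.3898 217.1668]
0 [256.4011 220.6526]
0.002 [256.4125 224.1069]
[0.552  0.1351 0.1335]
[0.5512 0.1351 0.1335]
[0.5504 0.1351 0.1335]
[0.5496 0.1351 0.095 ]
[0.5509 0.1351 0.1   ]
```

```bash
python3 -m crank '[[-0.004,0.02,0,0,0,0,-1],[-0.004,0.04,0,0,0,0,-1],[-0.004,0.05,0,0,0,0,-1],[-0.004,0.05,0,0,0,0,-1],[-0.004,0.05,0,0,0,0,-1]]'
python3 - <<'E'
from h import *
o=robot.get_obs(); print(o["ft_force"],o["grip_width"])
im,T=snap("wrist","w4",(160,100,360,250),4); print(T); print(robot.get_obs()["position"])
im,T=snap("scene","sc4",(270,130,350,210),7);im,T=snap("side","sd4",(195,110,275,200),7)
E
```

```text
time: 5.52
position: [0.5516, 0.1348, 0.1901]
tool_rot: [-0.001, 0.707, -0.707, 0.001]
ft_force: [-0.3, -0.4, 0.5]
grip_width: 0.0258
[-0.3242 -0.4019  0.4815] 0.0258002766480606
[[-1.      0.0003  0.0019  0.5516]
 [-0.0019  0.     -1.      0.1348]
 [-0.0003 -1.     -0.      0.1901]
 [ 0.      0.      0.      1.    ]]
[0.5517 0.1349 0.1903]
```

View pics/w4.png

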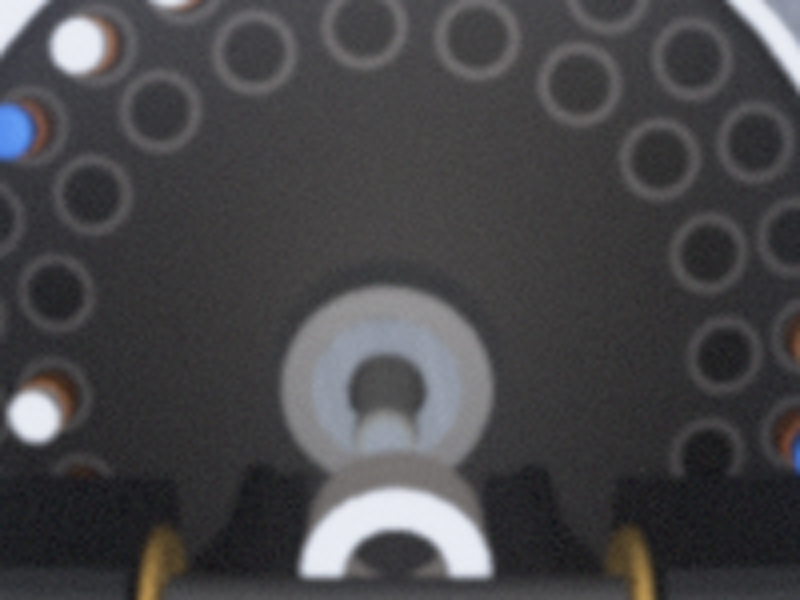

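View pics/sc4.png

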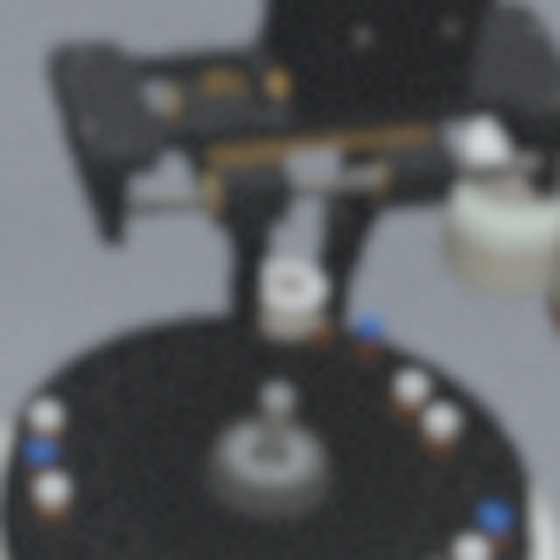

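View pics/sd4.png

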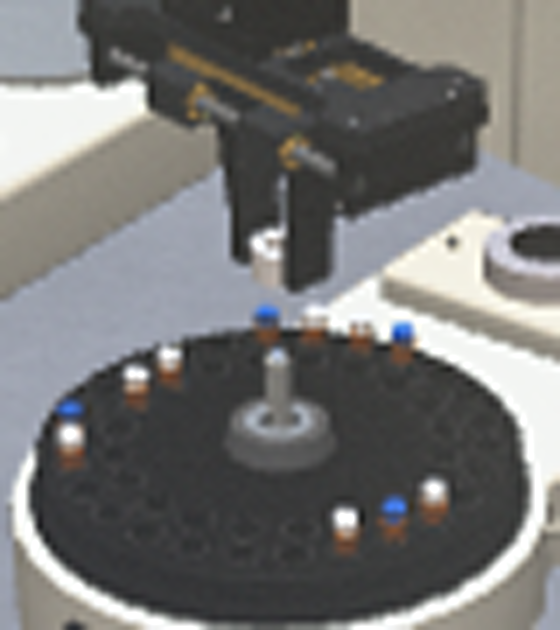

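Wrist view: spindle column 256.1, spacer column 258.7. The scene and side crops show the spacer above the tip at about (311.9,171) and (233,147). Computing the offset in each view.

```bash
python3 - <<'E'
from meas import *
im=cv2.imread("pics/w4_raw.png");T=np.load("pics/w4_T.npy")
g=cv2.cvtColor(im,cv2.COLOR_BGR2GRAY)
print(g[208,244:272]); print(g[230,230:290]);print(g[237,230:290]); print(g[216:226,258])
print("spindle wrist",onplane("wrist",256.1,206,.131,T))
print("spacer wrist axis, top z",onplane("wrist",258.7,237,T[2,3]-.0006,T), T[2,3])
im=cv2.imread("pics/sc4_raw.png");m=cv2.inRange(im,(205,205,205),(255,255,255))
e,b=ell(m,(300,160,325,182));print("scene spacer top",e,b,onplane("scene",*e[0],.1895))
for p in ([.5508,.1358,.1895],[.5508,.1358,.134],[.5508,.1348,.134],[.5508,.1358,.1735]): print(p,proj("scene",p),proj("side",p))
im=cv2.imread("pics/sd4_raw.png");m=cv2.inRange(im,(185,185,185),(255,255,255))
e,b=ell(m,(225,140,240,153));print("side spacer",e,b)
E
```

```text
[153 149 151 142 131 134 143 153 159 157 158 160 157 157 158 157 155 151
 143 128 128 143 150 150 153 150 149 142]
[ 36  38  37  36  31  38  56  79 104 140 179 215 229 233 235 235 235 235
 234 235 234 234 234 235 234 233 233 233 233 233 233 233 233 233 235 235
 235 235 235 235 236 235 235 234 234 230 216 187 143 111  85  59  42  37
  41  35  39  36  39  38]
[ 29  34  38  36  53 111 176 222 232 234 234 234 235 235 235 236 227 196
 141  88  63  53  51  55  53  54  54  56  51  56  53  49  54  53  52  52
  55  59  85 134 190 224 234 235 235 235 235 236 235 233 222 176 111  57
  38  40  36  35  37  40]
[114 115 115 117 121 146 192 224 232 234]
spindle wrist [0.5534 0.1354 0.131 ]
spacer wrist axis, top z [0.5549 0.1336 0.1895] 0.19013296793432805Traceback (most recent call last):
  File "<stdin>", line 8, in <module>
  File "meas.py", line 4, in ell
    c,_=cv2.findContours(k,cv2.RETR_EXTERNAL,cv2.CHAIN_APPROX_NONE); c=max(c,key=cv2.contourArea)
                                                                       ~~~^^^^^^^^^^^^^^^^^^^^^^^
ValueError: max() iterable argument is empty
```

```bash
python3 - <<'E'
from meas import *
im=cv2.imread("pics/sc4_raw.png");m=cv2.inRange(im,(175,175,175),(255,255,255))
e,b=ell(m,(300,160,325,182));print("scene spacer top",e,b,onplane("scene",*e[0],.1895))
for p in ([.5508,.1358,.1895],[.5508,.1358,.134],[.5508,.1348,.134],[.5508,.1358,.1735]): print(p,proj("scene",p),proj("side",p))
g=cv2.cvtColor(im,cv2.COLOR_BGR2GRAY)
print(g[173,300:325]); print(g[187,300:320]);print(g[190,300:320])
im=cv2.imread("pics/sd4_raw.png");g=cv2.cvtColor(im,cv2.COLOR_BGR2GRAY)
print(g[147,225:245]);print(g[165,225:245]);print(g[149,225:245])
E
```

```text
scene spacer top ((311.4959716796875, 170.4550018310547), (5.043704986572266, 6.103025436401367), 102.74845123291016) (309, 168, 7, 6) [0.5543 0.1361 0.1895]
[0.5508, 0.1358, 0.1895] [311.0442 169.6903] [233.8478 144.2264]
[0.5508, 0.1358, 0.134] [308.9892 184.8056] [234.0855 159.8429]
[0.5508, 0.1348, 0.134] [308.652  184.8433] [234.2871 159.9608]
[0.5508, 0.1358, 0.1735] [310.4363 174.1613] [233.9172 148.7913]
[138 128 106  69  46  46  62 106 149 171 181 185 185 182 170 140  96  60
  57  88 125 140 145 146 144]
[ 45  46  43  44  43  46  59  91 124 138 134 107  71  51  43  45  44  44
  41  45]
[ 45  55  61  72  90  95  97  97 101 106 101  90  78  61  53  48  44  44
  45  46]
[162 163 162 132  84  86 151 163 170 169  98  50  55  55  55  55  57 107
 163 160]
[ 58  57  57  57  57  57  58  62 120 122 115  83  57  56  57  58  58  57
  60  58]
[162 160 161 163 160 159 148 164 171 173 100  50  55  55  51  59  74 138
 161 158]
```

```bash
python3 - <<'E'
from meas import *
for n in("w3","w4"):
    im=cv2.imread(f"pics/{n}_raw.png");T=np.load(f"pics/{n}_T.npy");g=cv2.cvtColor(im,cv2.COLOR_BGR2GRAY)
    c0=258 if n=="w3" else 256
    for z in (.095,.098):
        pts=[]
        # radial edge scan of hub rim (bright->dark) in upper half + sides
        cy=186 if n=="w3" else 197
        for a in np.radians(np.arange(-170,-9,5)):
            r=np.arange(15,36,.25); v=cv2.remap(cv2.GaussianBlur(g,(3,3),0),(c0+r*np.cos(a)).astype(np.float32)[None],(cy+r*np.sin(a)).astype(np.float32)[None],1)[0].astype(float)
            k=np.argmin(np.gradient(v)); pts.append(onplane("wrist",c0+r[k]*np.cos(a),cy+r[k]*np.sin(a),z,T)[:2])
        P=np.array(pts); s=np.linalg.lstsq(np.c_[2*P,np.ones(len(P))],(P**2).sum(1),rcond=None)[0]
        print(n,z,s[:2],"r",np.sqrt(s[2]+s[0]**2+s[1]**2))
    f=(255.8,208) 
E
```

```text
w3 0.095 [0.5494 0.1352] r 0.022568884002874
w3 0.098 [0.5502 0.1352] r 0.022315977184607465
w4 0.095 [0.5494 0.1356] r 0.022437425079992395
w4 0.098 [0.5503 0.1355] r 0.02216093767667547
```

```bash
python3 -m crank '[[0.001,0.03,-0.0036,0,0,0,-1],[0.001,0.06,-0.0036,0,0,0,-1],[0.001,0.07,-0.0036,0,0,0,-1],[0.001,0.07,-0.0036,0,0,0,-1],[0.001,0.08,-0.0036,0,0,0,-1],[0.001,0.09,-0.0036,0,0,0,-1],[0.001,0.096,-0.0036,0,0,0,-1],[0.001,0.096,-0.0036,0,0,0,-1]]'
python3 - <<'E'
from h import *
snap("scene","sc5",(280,140,340,200),8);snap("side","sd5",(205,130,265,190),8);print(pose()[:3,3],robot.get_obs()["ft_force"],robot.get_obs()["moment"])
E
```

```text
time: 6.68
position: [0.5507, 0.1367, 0.1418]
tool_rot: [-0.001, 0.707, -0.707, 0.001]
ft_force: [0.7, -0.2, -0.1]
grip_width: 0.0257
[0.551  0.1367 0.1421] [-0.8798  0.3556 -1.0541] [ 0.0073 -0.0066 -0.011 ]
```

View pics/sc5.png

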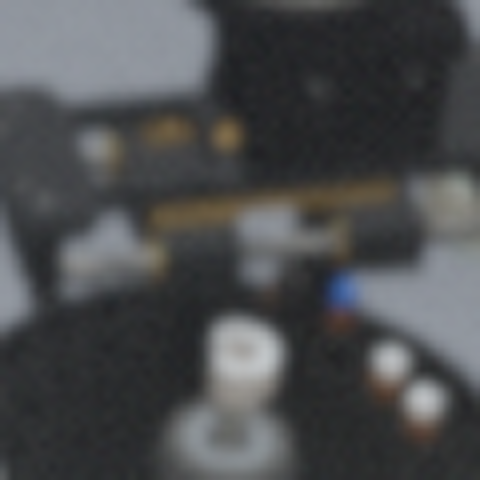

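View pics/sd5.png

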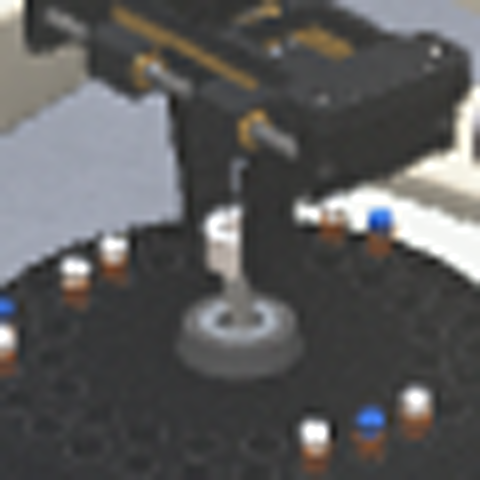

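The spacer is threaded on the spindle and lateral force is only about 1 N. Going further down and releasing.

```bash
python3 -m crank '[[0,0.02,0,0,0,0,-1],[0,0.035,0,0,0,0,-1],[0,0.048,0,0,0,0,-1],[0,0.048,0,0,0,0,-1],[0,0.048,0,0,0,0,-1]]'
```

```text
time: 7.4
position: [0.551, 0.1367, 0.118]
tool_rot: [-0.001, 0.707, -0.707, 0.001]
ft_force: [0.2, -0.0, 0.3]
grip_width: 0.0255
```

```bash
python3 -m crank '[[0,0,0,0,0,0,-0.2],[0,0,0,0,0,0,0],[0,0,0,0,0,0,0],[0,0,0,0,0,0,0],[0,-0.08,0,0,0,0,0],[0,-0.16,0,0,0,0,0],[0,-0.2,0,0,0,0,0],[0,-0.2,0,0,0,0,0]]'
python3 - <<'E'
from h import *
im,T=snap("wrist","w6",(160,100,360,250),4); print(T[:3,3])
snap("side","sd6",(205,130,265,190),8);
E
```

```text
time: 8.4
position: [0.552, 0.1368, 0.2198]
tool_rot: [0.001, 0.707, -0.707, 0.002]
ft_force: [-0.1, 0.8, 1.0]
grip_width: 0.0436
[0.552  0.1368 0.2198]
```

View pics/w6.png

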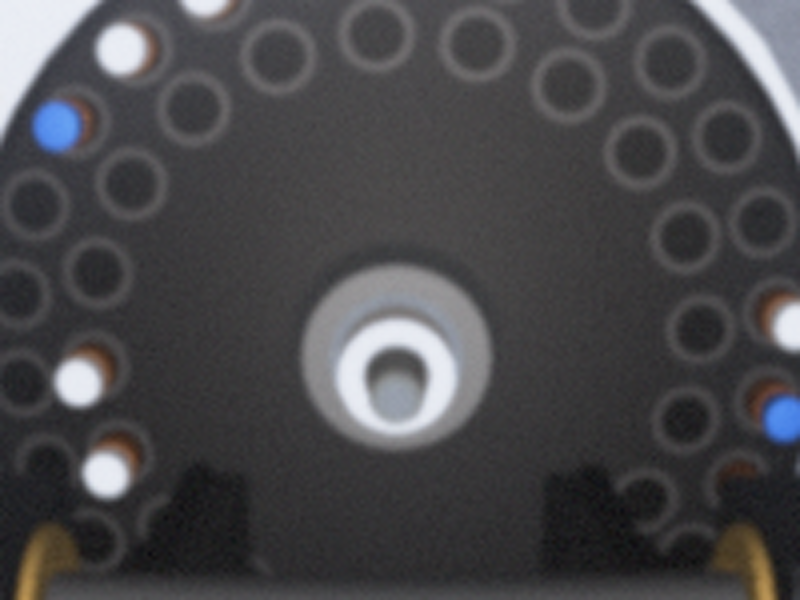

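View pics/sd6.png

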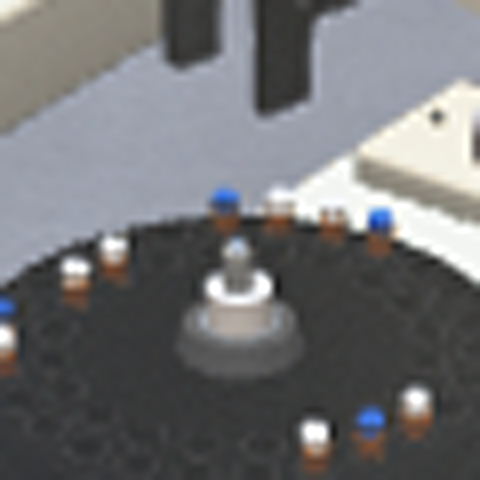

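The spacer sits flat on the hub, concentric with the spindle at about (258,193). Going to the blue cap now.

```bash
python3 -m crank '[[0.02,0,0.12,0,0,0,0],[0.04,0,0.24,0,0,0,0],[0.06,0,0.36,0,0,0,0],[0.08,0.02,0.48,0,0,0,0],[0.11,0.06,0.6,0,0,0,0],[0.14,0.12,0.72,0,0,0,0.1],[0.156,0.18,0.82,0,0,0,0.1],[0.156,0.2,0.852,0,0,0,0.1],[0.156,0.2,0.852,0,0,0,0.1],[0.156,0.2,0.852,0,0,0,0.1]]' 20
python3 - <<'E'
from meas import *
im,T=snap("wrist","w7",(160,100,360,250),4); print(T)
hsv=cv2.cvtColor(cv2.imread("pics/w7_raw.png"),cv2.COLOR_BGR2HSV)
blue=((hsv[...,0]>100)&(hsv[...,0]<125)&(hsv[...,1]>120)&(hsv[...,2]>130)).astype(np.uint8)*255
e,b=ell(blue,(200,150,320,238));print(e,b,onplane("wrist",*e[0],.037,T))
E
```

```text
time: 9.75
position: [0.4739, -0.2877, 0.1182]
tool_rot: [-0.001, 0.708, -0.707, 0.001]
ft_force: [1.1, 1.1, 0.4]
grip_width: 0.0478
[[-1.     -0.0006  0.0034  0.4739]
 [-0.0034  0.0012 -1.     -0.2877]
 [ 0.0006 -1.     -0.0012  0.1182]
 [ 0.      0.      0.      1.    ]]
((263.8967590332031, 198.3057861328125), (35.41901779174805, 36.59100341796875), 93.33476257324219) (246, 181, 37, 36) [ 0.4749 -0.2932  0.037 ]
```

View pics/w7.png

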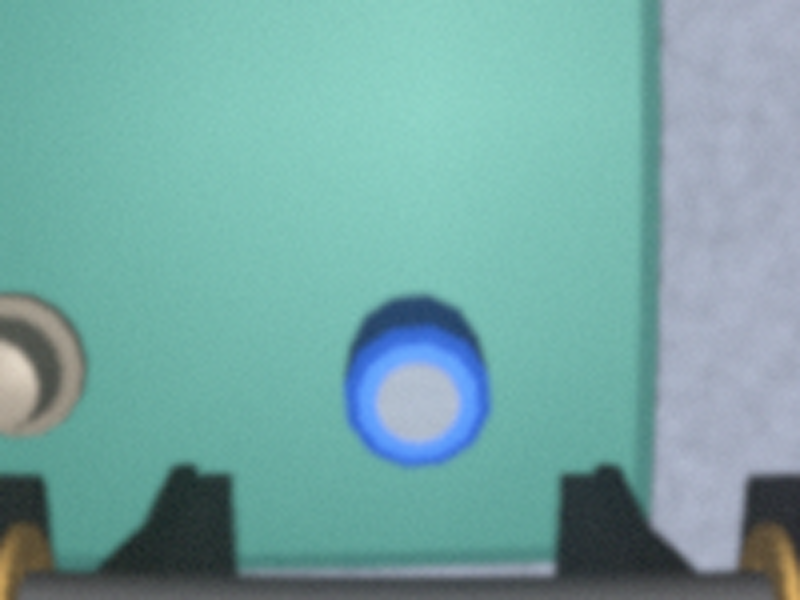

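```bash
python3 - <<'E'
from meas import *
im=cv2.imread("pics/w7_raw.png")[175:220,240:288]; cv2.imwrite("pics/c7.png",cv2.resize(im,None,fx=12,fy=12,interpolation=2))
E
```

```text
(no output)
```

View pics/c7.png

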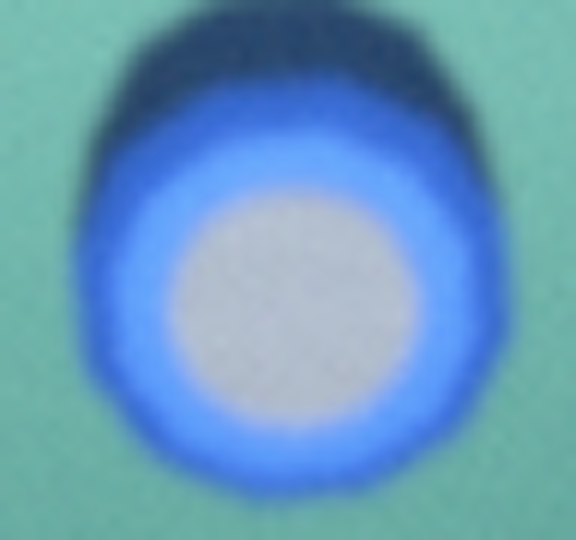

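The cap is at (264,199), 4.5 mm to the right of the jaw centre, with flats roughly facing the pads. The grey cap is clear of the fingers. I'll correct, descend and grip.

```bash
python3 -m crank '[[0,0.05,0.009,0,0,0,0.1],[0,0.12,0.009,0,0,0,0.1],[0,0.17,0.009,0,0,0,0.1],[0,0.192,0.009,0,0,0,0.1],[0,0.192,0.009,0,0,0,0.1],[0,0.192,0.009,0,0,0,-1],[0,0.192,0.009,0,0,0,-1],[0,0.192,0.009,0,0,0,-1],[0,0.192,0.009,0,0,0,-1],[0,0.192,0.009,0,0,0,-1]]' 25
python3 -m crank '[[0,0,0,0,0,0,-1],[0,0,0,0,0,0,-1]]' 50
python3 -c "
from h import *
print(pose(),robot.get_obs()['grip_width'])"
```

```text
time: 11.05
position: [0.4742, -0.2942, 0.0229]
tool_rot: [0.0, -0.707, 0.707, -0.001]
ft_force: [-0.1, 1.7, 6.2]
grip_width: 0.0291
time: 11.3
position: [0.4742, -0.2942, 0.0229]
tool_rot: [0.0, -0.707, 0.707, -0.001]
ft_force: [-1.3, 0.7, 7.4]
grip_width: 0.0297
[[-1.      0.001   0.002   0.4742]
 [-0.002  -0.0007 -1.     -0.2942]
 [-0.001  -1.      0.0007  0.0229]
 [ 0.      0.      0.      1.    ]] 0.029714952091639612
```

```bash
python3 -m crank '[[0,-0.12,0,0,0,0,-1],[0,-0.24,0,0,0,0,-1],[-0.02,-0.34,-0.08,0,0,0,-1],[-0.04,-0.384,-0.2,0,0,0,-1],[-0.06,-0.384,-0.32,0,0,0,-1],[-0.08,-0.384,-0.44,0,0,0,-1],[-0.1,-0.384,-0.56,0,0,0,-1],[-0.13,-0.384,-0.68,0,0,0,-1],[-0.155,-0.384,-0.8,0,0,0,-1],[-0.155,-0.384,-0.861,0,0,0,-1]]'
python3 -m crank '[[0,0,0,0,0,0,-1],[0,0,0,0,0,0,-1],[0,0,0,0,0,0,-1]]'
python3 - <<'E'
from h import *
o=robot.get_obs(); print(o["ft_force"],o["grip_width"])
im,T=snap("wrist","w8",(160,100,360,250),4); print(T)
snap("side","sd8",(195,110,275,190),7);snap("scene","sc8",(270,120,350,200),7);print(pose()[:3,3])
E
```

```text
time: 12.55
position: [0.5506, 0.1397, 0.2138]
tool_rot: [-0.002, 0.707, -0.707, 0.002]
ft_force: [0.3, -0.2, -0.0]
grip_width: 0.0289
time: 12.92
position: [0.5504, 0.1354, 0.214]
tool_rot: [0.0, -0.707, 0.707, -0.0]
ft_force: [-0.1, 0.0, -0.6]
grip_width: 0.0291
[-0.0923  0.0454 -0.6316] 0.02913602256435989
[[-1.     -0.0004  0.0004  0.5504]
 [-0.0004 -0.0003 -1.      0.1354]
 [ 0.0004 -1.      0.0003  0.214 ]
 [ 0.      0.      0.      1.    ]]
[0.5505 0.1356 0.2141]
```

View pics/w8.png

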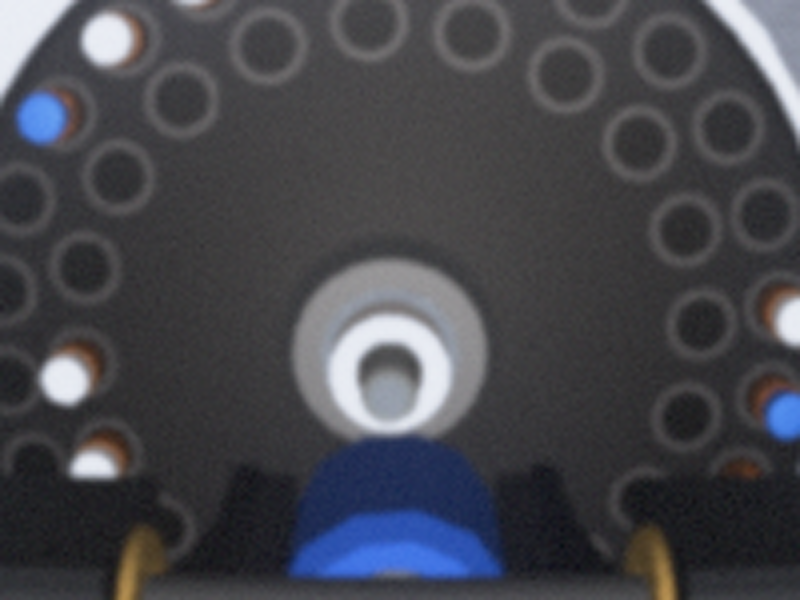

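View pics/sd8.png

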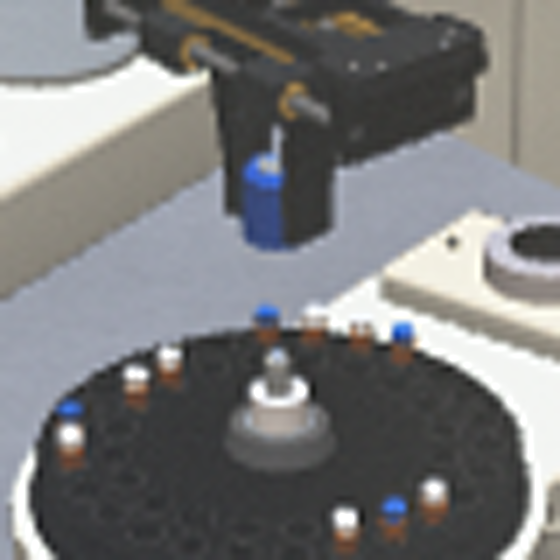

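View pics/sc8.png

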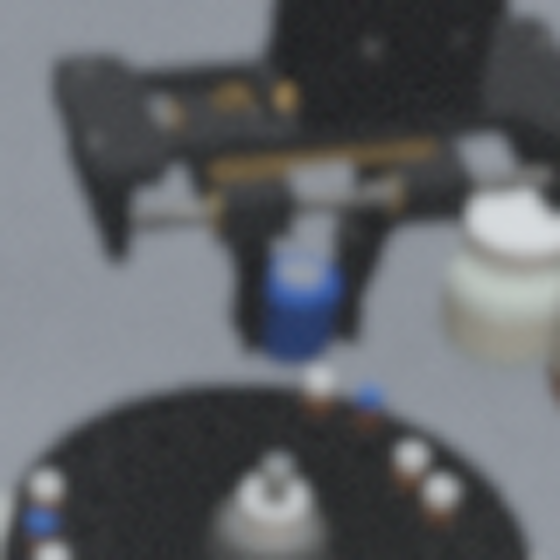

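The cap hangs square in the jaws in all three views. In the wrist view its column is 258.6, the tip is at 257.1, and its lower front edge is at row 208.9. Checking the fore-aft offset.

```bash
python3 - <<'E'
from meas import *
im=cv2.imread("pics/w8_raw.png");T=np.load("pics/w8_T.npy")
print(im[203:215,257]); print(im[222:234,258])
for x in (-.001,0,.001): print(x,proj("wrist",(T@[x-.0145,.0199,0.001,1])[:3],T),proj("wrist",(T@[x-.0145,-.0141,0.001,1])[:3],T))
g=cv2.cvtColor(im,cv2.COLOR_BGR2GRAY)
print("tip",g[196,245:270],onplane("wrist",257.1,197,.131,T))
c0,cy=257,187
for z in (.099,):
    pts=[]
    for a in np.radians(np.arange(-180,1,5)):
        r=np.arange(18,36,.25); v=cv2.remap(cv2.GaussianBlur(g,(3,3),0),(c0+r*np.cos(a)).astype(np.float32)[None],(cy+r*np.sin(a)).astype(np.float32)[None],1)[0].astype(float)
        k=np.argmin(np.gradient(v)); pts.append(onplane("wrist",c0+r[k]*np.cos(a),cy+r[k]*np.sin(a),z,T)[:2])
    P=np.array(pts); s=np.linalg.lstsq(np.c_[2*P,np.ones(len(P))],(P**2).sum(1),rcond=None)[0]
    print(z,s[:2],"r",np.sqrt(s[2]+s[0]**2+s[1]**2))
E
```

```text
[[173 161 155]
 [180 171 165]
 [205 195 191]
 [222 213 208]
 [209 196 192]
 [161 145 141]
 [110  87  80]
 [ 89  57  44]
 [ 88  50  40]
 [ 88  52  38]
 [ 87  46  35]
 [ 86  49  35]]
[[ 86  46  32]
 [ 85  47  31]
 [ 84  48  34]
 [ 85  43  30]
 [ 88  44  29]
 [110  54  34]
 [145  70  38]
 [167  77  40]
 [177  84  44]
 [177  81  45]
 [179  84  46]
 [177  85  46]]
-0.001 [258.2416 205.0033] [258.2775 226.7822]
0 [258.2433 206.5955] [258.2795 228.6709]
0.001 [258.2449 208.1821] [258.2815 230.5495]
tip [235 235 234 224 184 141 133 141 152 153 156 157 157 157 153 154 148 136
 127 138 191 226 233 234 235] [0.5519 0.1353 0.131 ]
0.099 [0.5505 0.1354] r 0.022140784019423276
```

```bash
python3 - <<'E'
from meas import *
im=cv2.imread("pics/sd8_raw.png")
b=im.astype(int); s=b[...,0]-b[...,2]
for r in range(131,150): print(r,s[r,224:246])
cv2.imwrite("pics/c8.png",cv2.resize(im[115:155,215:255],None,fx=14,fy=14,interpolation=2))
E
```

```text
131 [-15 -15 -10   1  -1  -2  -2  11  11  24  21  -1  -3  -2  -2  -1  -2  -2
  -1  -1  -1  -2]
132 [-16 -15 -14   0  -3  -3  21  78  47  85  51  -2  -1  -2  -2  -2  -1  -2
  -2  -1  -3  -1]
133 [-14 -13  -7   0  -4   9  84 120   8  12  10   5  -3  -3  -1  -1  -1   0
  -2   6   7   9]
134 [-10   7  20   0  -2  37 137 145  49  55  19  39  -5  -3  -1  -1  -2  -1
   5  20  19  18]
135 [  9  21  19  -1  -3  28 117 139 150 157 156  59  -3   0   0   0  -3  -2
   6  17  17  17]
136 [ 19  18  17   1   1  17  53  81 122 124 124  32  -6  -1   0  -1  -1   0
  10  19  16  16]
137 [19 18 18  0 -1 19 55 58 59 61 62  2 -4 -1 -1  0 -2  1  8 19 18 16]
138 [17 18 16  0  0 19 58 62 62 68 64  5 -2  0 -2 -1 -3 -2 10 18 16 15]
139 [17 17 17  2  0 17 58 64 65 68 66  6 -4 -1  1 -1  0  1  9 19 18 17]
140 [18 17 18  9  4 22 59 61 64 68 66  6 -4 -2  0 -3 -2  1  9 19 18 17]
141 [18 18 18 19 17 35 59 62 64 68 67 23 -4 -1 -2 -1 -2  1  9 17 16 18]
142 [17 18 17 16 17 28 59 61 64 68 66 23 -3 -1 -1  1 -1  1  9 17 17 19]
143 [18 18 17 17 18 27 61 63 66 67 66 22 -5 -2  0  0  6 12 17 18 17 17]
144 [18 18 18 18 16 18 51 58 68 66 68 29  4  4  8 10 19 17 17 17 16 18]
145 [18 17 19 18 17 16 15 33 53 53 55 51 33 23 18 17 17 17 16 18 18 16]
146 [18 18 17 16 15 16 14 15 13 14 15 14 18 17 17 18 17 19 18 18 17 16]
147 [18 16 17 17 18 18 17 17 16 17 17 17 17 18 17 17 17 17 16 16 16 17]
148 [17 19 17 18 18 18 16 17 18 16 17 18 18 17 17 17 18 16 17 18 16 16]
149 [16 18 19 18 18 18 18 18 17 17 17 18 18 16 17 16 17 15 16 17 17 17]
```

View pics/c8.png

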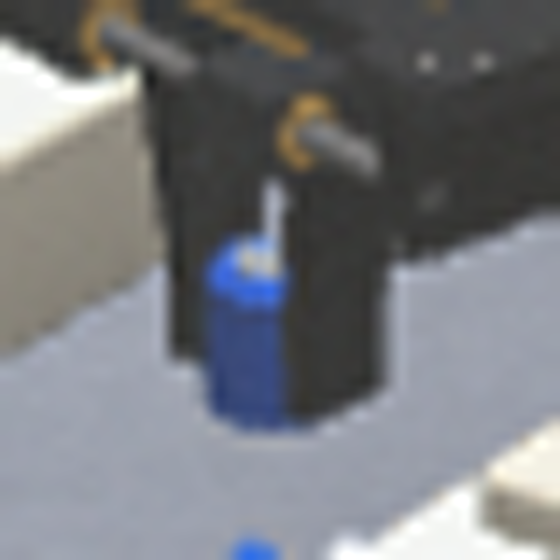

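No tilt: the cap's left edge stays at column 229.5 over its whole height. Shifting 1.2 mm in y and descending to just above the tip.

```bash
python3 -m crank '[[0,0.04,-0.0024,0,0,0,-1],[0,0.08,-0.0024,0,0,0,-1],[0,0.104,-0.0024,0,0,0,-1],[0,0.112,-0.0024,0,0,0,-1],[0,0.112,-0.0024,0,0,0,-1],[0,0.112,-0.0024,0,0,0,-1]]'
python3 - <<'E'
from h import *
snap("side","sd9",(215,125,255,165),14);snap("scene","sc9",(290,150,330,190),14);print(pose(),robot.get_obs()["ft_force"],robot.get_obs()["moment"])
E
```

```text
time: 13.82
position: [0.551, 0.1379, 0.1587]
tool_rot: [-0.0, 0.707, -0.707, 0.001]
ft_force: [-0.8, 0.3, -0.2]
grip_width: 0.029
[[-1.      0.0013  0.0022  0.5508]
 [-0.0022  0.0001 -1.      0.138 ]
 [-0.0013 -1.     -0.0001  0.1587]
 [ 0.      0.      0.      1.    ]] [-0.4164  0.8691 -0.1044] [0.0051 0.0039 0.0271]
```

View pics/sd9.png

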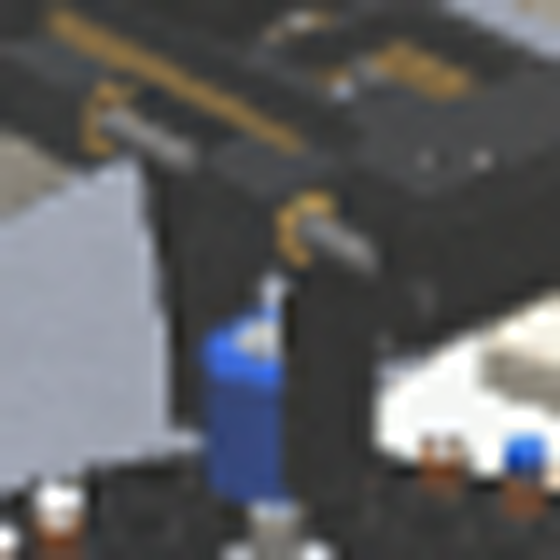

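View pics/sc9.png

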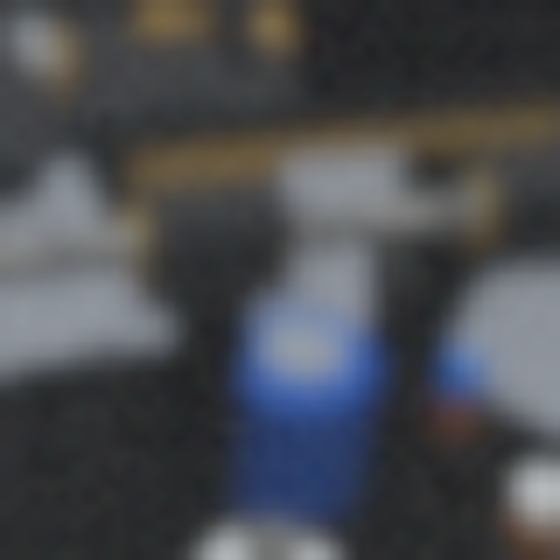

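```bash
python3 -m crank '[[0,0,0.0024,0,0,0,-1],[0,0,0.0024,0,0,0,-1],[0,0.006,0.0024,0,0,0,-1],[0,0.012,0.0024,0,0,0,-1],[0,0.018,0.0024,0,0,0,-1],[0,0.024,0.0024,0,0,0,-1],[0,0.024,0.0024,0,0,0,-1]]'
python3 - <<'E'
from h import *
print(pose(),robot.get_obs()["ft_force"],robot.get_obs()["moment"])
snap("side","sd10",(215,125,255,165),14);snap("scene","sc10",(290,150,330,190),14);print(pose()[:3,3],robot.get_obs()["ft_force"],robot.get_obs()["moment"])
E
```

```text
time: 14.8
position: [0.5501, 0.1367, 0.1457]
tool_rot: [0.001, -0.707, 0.707, -0.0]
ft_force: [-0.2, 0.2, -1.0]
grip_width: 0.0289
[[-1.     -0.0008  0.0021  0.5501]
 [-0.0021 -0.     -1.      0.1367]
 [ 0.0008 -1.      0.      0.1457]
 [ 0.      0.      0.      1.    ]] [-0.199   0.1726 -0.9543] [0.0826 0.0552 0.0162]
[0.5504 0.1367 0.146 ] [ 0.8838  0.4976 -1.1035] [-0.0238 -0.032   0.0025]
```

View pics/sd10.png

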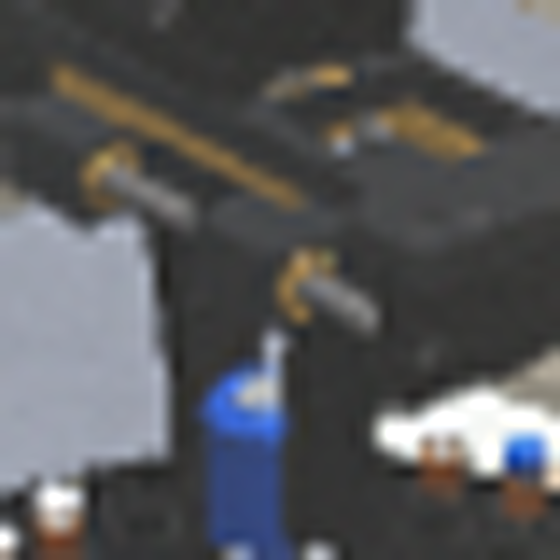

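View pics/sc10.png

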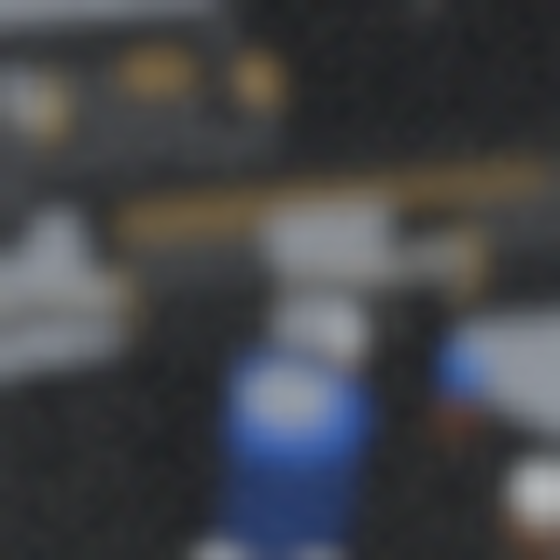

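The tip is inside the cap mouth with no side load (fz baseline about −0.9 N). Lowering in small steps.

```bash
python3 -m crank '[[0,0.002,0,0,0,0,-1],[0,0.004,0,0,0,0,-1],[0,0.006,0,0,0,0,-1],[0,0.008,0,0,0,0,-1],[0,0.009,0,0,0,0,-1],[0,0.010,0,0,0,0,-1],[0,0.010,0,0,0,0,-1]]'
python3 -c "
from h import *
o=robot.get_obs();print(o['moment'],o['position'],o['tool_rot'],o['grip_width'])"
python3 -m crank '[[0,0.001,0,0,0,0,-1],[0,0.002,0,0,0,0,-1],[0,0.003,0,0,0,0,-1],[0,0.004,0,0,0,0,-1],[0,0.004,0,0,0,0,-1]]' 55
python3 -c "
from h import *
o=robot.get_obs();print(o['moment'],o['position'],o['tool_rot'],o['grip_width'])"
```

```text
time: 15.78
position: [0.5508, 0.1367, 0.1412]
tool_rot: [-0.0, 0.707, -0.707, 0.001]
ft_force: [1.1, -0.3, -0.7]
grip_width: 0.0291
[ 0.0134 -0.1313  0.0486] [0.5508 0.1367 0.1412] [-0.0004  0.7071 -0.7071  0.0011] 0.02912231207213736
time: 16.4
position: [0.5506, 0.1367, 0.1392]
tool_rot: [0.001, -0.707, 0.707, -0.001]
ft_force: [-0.5, -0.1, 3.4]
grip_width: 0.0288
[ 0.0251  0.033  -0.02  ] [0.5506 0.1367 0.1392] [ 0.0006 -0.7071  0.7071 -0.0009] 0.028781758529016568
```

```bash
python3 -m crank '[[0,0.001,0,0,0,0,-1],[0,0.002,0,0,0,0,-1],[0,0.003,0,0,0,0,-1],[0,0.004,0,0,0,0,-1],[0,0.004,0,0,0,0,-1]]'
python3 -c "
from h import *
o=robot.get_obs();print(o['moment'],o['position'],o['ft_force'])"
python3 -m crank '[[0,0.001,0,0,0,0,-1],[0,0.002,0,0,0,0,-1],[0,0.003,0,0,0,0,-1],[0,0.004,0,0,0,0,-1],[0,0.004,0,0,0,0,-1]]'
python3 -c "
from h import *
o=robot.get_obs();print(o['moment'],o['position'],o['ft_force'])"
```

```text
time: 17.02
position: [0.5508, 0.1367, 0.1371]
tool_rot: [-0.0, 0.707, -0.707, 0.001]
ft_force: [1.1, -0.4, 2.7]
grip_width: 0.0289
[-0.061  -0.1669  0.0514] [0.5508 0.1367 0.1371] [ 1.0655 -0.4162  2.7043]
time: 17.65
position: [0.5509, 0.1368, 0.1354]
tool_rot: [-0.0, 0.707, -0.707, 0.001]
ft_force: [0.3, 0.3, 5.8]
grip_width: 0.0291
[-0.0221 -0.1364  0.0259] [0.5509 0.1368 0.1354] [0.2939 0.3261 5.7529]
```

```bash
for i in 1; do :; done; python3 -m crank '[[0,0.001,0,0,0,0,-1],[0,0.002,0,0,0,0,-1],[0,0.003,0,0,0,0,-1],[0,0.004,0,0,0,0,-1],[0,0.004,0,0,0,0,-1]]'
python3 -m crank '[[0,0.001,0,0,0,0,-1],[0,0.002,0,0,0,0,-1],[0,0.002,0,0,0,0,-1]]'
python3 -m crank '[[0,0.001,0,0,0,0,-1],[0,0.002,0,0,0,0,-1],[0,0.002,0,0,0,0,-1]]'
python3 - <<'E'
from h import *
o=robot.get_obs();print(o['moment'],o['position'],o['ft_force'])
snap("side","sd11",(205,120,265,180),9);snap("scene","sc11",(280,150,340,210),9)
o=robot.get_obs();print(o['moment'],o['position'],o['ft_force'])
E
```

```text
time: 18.27
position: [0.5508, 0.1368, 0.1335]
tool_rot: [-0.0, 0.707, -0.707, 0.001]
ft_force: [0.5, 0.1, 6.2]
grip_width: 0.029
time: 18.65
position: [0.5508, 0.1368, 0.1325]
tool_rot: [-0.0, 0.707, -0.707, 0.001]
ft_force: [0.5, -0.4, 5.8]
grip_width: 0.0291
time: 19.02
position: [0.5508, 0.1368, 0.1315]
tool_rot: [-0.0, 0.707, -0.707, 0.001]
ft_force: [0.8, -0.0, 7.5]
grip_width: 0.0289
[-0.0097 -0.1053 -0.001 ] [0.5508 0.1368 0.1315] [ 0.7951 -0.0286  7.5327]
[-0.0501 -0.0829  0.0326] [0.5508 0.1368 0.1315] [ 1.2168 -0.6887  6.0366]
```

View pics/sd11.png

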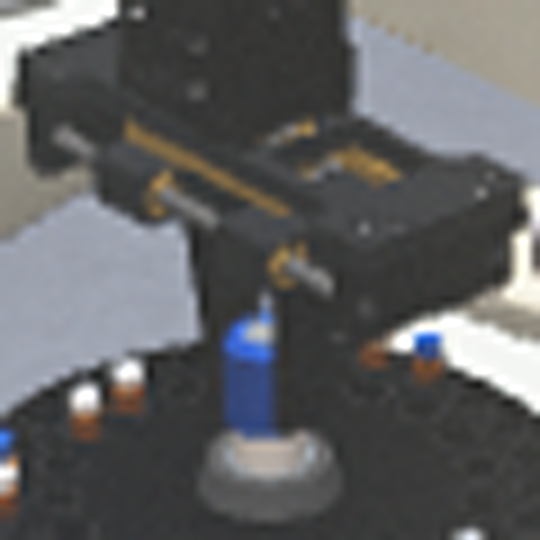

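View pics/sc11.png

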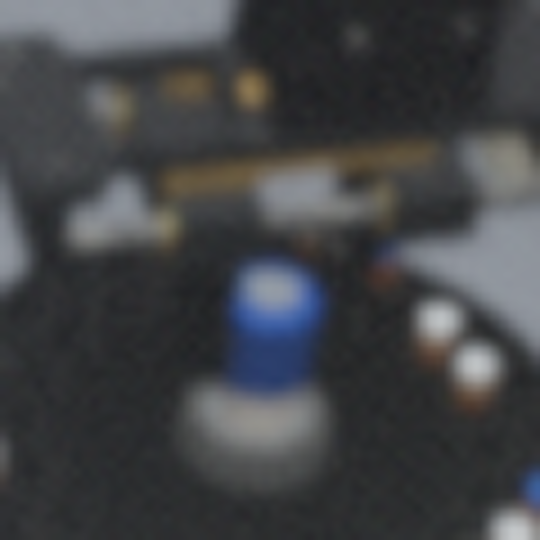

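The cap is square and down on the spacer, and the force is steady at about 6–7 N. Continuing in half-millimetre steps and watching for the rise.

```bash
for k in 1 2 3; do python3 -m crank '[[0,0.001,0,0,0,0,-1],[0,0.001,0,0,0,0,-1]]' | egrep 'position|force'; python3 -c "
from h import *
o=robot.get_obs();print(o['position'][2],o['ft_force'],o['grip_width'])"; done
```

```text
position: [0.5509, 0.1368, 0.1311]
ft_force: [1.4, 0.1, 6.5]
0.13112647298159869 [1.399  0.1037 6.4701] 0.028820365644700238
position: [0.5508, 0.1369, 0.1307]
ft_force: [0.5, 0.6, 7.3]
0.13065331579905776 [0.4967 0.6143 7.3408] 0.028991196884527896
position: [0.5509, 0.1368, 0.1302]
ft_force: [1.2, -0.8, 7.3]
0.1301607043732154 [ 1.1717 -0.7545  7.2666] 0.02891397719363823
```

```bash
python3 -m crank '[[0,0.001,0,0,0,0,-1],[0,0.001,0,0,0,0,-1]]' | egrep 'position|force'
```

```text
position: [0.5508, 0.1368, 0.1297]
ft_force: [-1.1, -0.0, 7.5]
```

```bash
python3 -m crank '[[0,0.001,0,0,0,0,-1],[0,0.001,0,0,0,0,-1]]' | egrep 'position|force'
```

```text
position: [0.5508, 0.1368, 0.1292]
ft_force: [0.9, 0.2, 7.5]
```

```bash
python3 -m crank '[[0,0.001,0,0,0,0,-1],[0,0.001,0,0,0,0,-1]]' | egrep 'position|force'
```

```text
position: [0.5508, 0.1369, 0.1288]
ft_force: [-0.2, -0.6, 7.7]
```

```bash
python3 -m crank '[[0,0.001,0,0,0,0,-1],[0,0.001,0,0,0,0,-1]]' | egrep 'position|force'
```

```text
position: [0.5509, 0.1368, 0.1286]
ft_force: [0.1, -0.8, 10.1]
```

```bash
python3 -m crank '[[0,0.0006,0,0,0,0,-1],[0,0.0006,0,0,0,0,-1]]' | egrep 'position|force'
```

```text
position: [0.5509, 0.1368, 0.1286]
ft_force: [-1.2, -0.2, 11.8]
```

```bash
python3 -m crank '[[0,0.0006,0,0,0,0,-1],[0,0.0006,0,0,0,0,-1]]' | egrep 'position|force'
```

```text
position: [0.5509, 0.1368, 0.1285]
ft_force: [-1.1, -0.7, 13.2]
```

Bottomed: z has stopped at 0.1286 and the force is rising steeply. Small steps to tight.

```bash
python3 -m crank '[[0,0.0006,0,0,0,0,-1],[0,0.0006,0,0,0,0,-1]]' | egrep 'position|force'; python3 -c "
from h import *
for k in range(4): vision.camera('side'); print(robot.get_obs()['ft_force'],robot.get_obs()['position'][2])"
```

```text
position: [0.5509, 0.1368, 0.1285]
ft_force: [-1.2, -0.7, 14.3]
[-2.1838 -0.208  14.2722] 0.12852100408041103
[-1.488  -0.5724 14.5669] 0.12852175774610478
[-1.9948 -0.8894 13.8256] 0.12850435062658735
[-1.3686 -1.0546 14.161 ] 0.1285306566625947
```

```bash
python3 -m crank '[[0,0.0006,0,0,0,0,-1],[0,0.0012,0,0,0,0,-1],[0,0.0012,0,0,0,0,-1]]' | egrep 'position|force'; python3 -c "
from h import *
for k in range(4): vision.camera('side'); print(robot.get_obs()['ft_force'],robot.get_obs()['position'][2],robot.get_obs()['grip_width'])"
```

```text
position: [0.5509, 0.1368, 0.1285]
ft_force: [-2.7, -1.7, 17.9]
[-2.8645 -1.3281 18.2342] 0.12847691713851098 0.0292437640639415
[-1.9299  0.241  18.0005] 0.12847421150088612 0.02861817194181895
[-1.7759 -1.01   17.4198] 0.1284891173236007 0.028748486981770106
[-2.5181 -0.5157 17.8094] 0.12847722309590087 0.029382298356285686
```

Tight: reading 17.8 N, or about 18.7 N with the −0.9 N zero. Pressing stops here. I'll unload, open and back off straight up.

```bash
python3 -m crank '[[0,-0.0016,0,0,0,0,-1],[0,-0.003,0,0,0,0,-1],[0,-0.003,0,0,0,0,-1]]'; python3 -m crank '[[0,-0.0006,0,0,0,0,-0.2],[0,-0.0006,0,0,0,0,0],[0,-0.0006,0,0,0,0,0],[0,-0.0006,0,0,0,0,0],[0,-0.0006,0,0,0,0,0]]'
```

```text
time: 22.78
position: [0.5509, 0.1369, 0.1286]
tool_rot: [-0.0, 0.707, -0.707, 0.001]
ft_force: [0.5, -0.2, 10.0]
grip_width: 0.0289
time: 23.4
position: [0.5502, 0.1367, 0.1276]
tool_rot: [0.001, -0.707, 0.707, -0.001]
ft_force: [1.6, 1.0, -0.4]
grip_width: 0.0436
```

```bash
python3 -m crank '[[0,-0.04,0,0,0,0,0],[0,-0.12,0,0,0,0,0],[0,-0.2,0,0,0,0,0],[0,-0.2,0,0,0,0,0],[0,-0.2,0,0,0,0,0]]'
python3 - <<'E'
from meas import *
im,T=snap("wrist","w12",(160,100,360,250),4);print(T[:3,3],robot.get_obs()["ft_force"])
snap("side","sd12",(205,120,265,180),9);snap("scene","sc12",(280,150,340,210),9)
for p in ([.5508,.1362,.1427],[.5508,.1362,.1087]): print(proj("scene",p),proj("side",p),proj("wrist",p,T))
im=cv2.imread("pics/w12_raw.png");g=cv2.cvtColor(im,cv2.COLOR_BGR2GRAY)
hsv=cv2.cvtColor(im,cv2.COLOR_BGR2HSV)
blue=((hsv[...,0]>100)&(hsv[...,0]<125)&(hsv[...,1]>120)&(hsv[...,2]>130)).astype(np.uint8)*255
print(ell(blue,(220,150,300,238)))
E
```

```text
time: 24.02
position: [0.5497, 0.1367, 0.2274]
tool_rot: [0.001, -0.707, 0.707, -0.0]
ft_force: [-0.3, 0.4, 0.0]
grip_width: 0.0434
[0.5497 0.1367 0.2274] [-0.1399  0.1151 -0.423 ]
[309.4371 182.4928] [233.968 157.388] [257.5693 196.9041]
[308.2329 191.3288] [234.1109 166.7152] [257.6286 186.3677]
(((258.33544921875, 196.885986328125), (34.065940856933594, 35.1890869140625), 94.1573715209961), (240, 180, 37, 35))
```

View pics/w12.png

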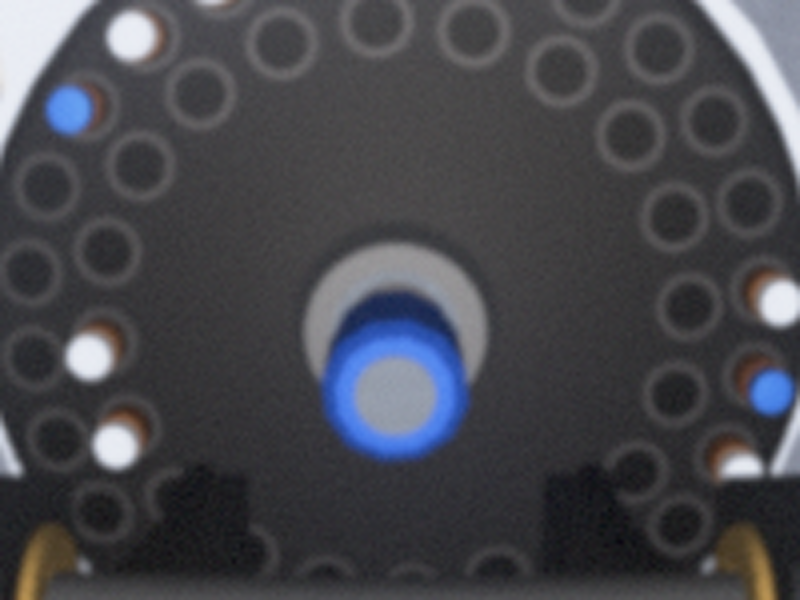

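View pics/sd12.png

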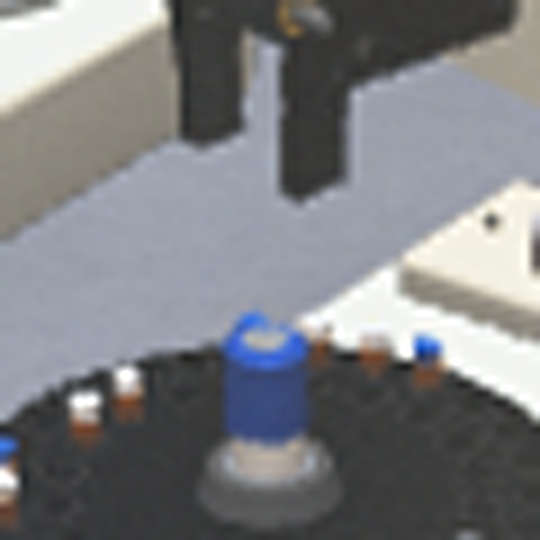

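View pics/sc12.png

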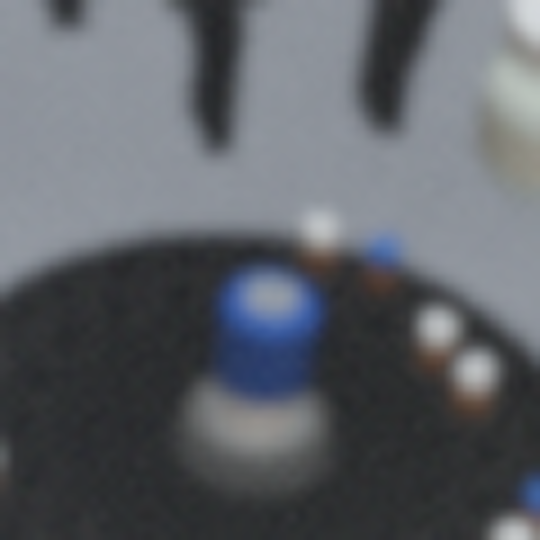

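The wrist, side and scene views all show the cap upright on the spacer, centred at (258.5,199) in the wrist view. Checking that the tray stayed down, from the vials' shift in the side view.

```bash
python3 - <<'E'
from meas import *
snap("side","sd13")
g=lambda n: cv2.cvtColor(cv2.imread(f"pics/{n}_raw.png"),cv2.COLOR_BGR2GRAY).astype(np.float32)
a=g("sd6")
for n in("sd9","sd10","sd11","sd12","sd13"):
    b=g(n)
    for (x0,y0,x1,y1) in ((190,165,232,205),(236,172,270,195),(150,200,205,212)):
        w=cv2.createHanningWindow((x1-x0,y1-y0),cv2.CV_32F)
        print(n,(x0,y0),cv2.phaseCorrelate(a[y0:y1,x0:x1],b[y0:y1,x0:x1],w))
print("5mm tray drop px:",proj("side",[.5,.1,.09])-proj("side",[.5,.1,.095]))
E
python3 -m crank '[[0,0,0,0,0,0,0],[0,0,0,0,0,0,0]]'
```

```text
sd9 (190, 165) ((0.5077828706671248, -0.03489088883613434), 0.97793377161026)
sd9 (236, 172) ((-0.03995515661741322, 0.026423916183384577), 1.0121197441109904)
sd9 (150, 200) ((0.03699498401480383, -0.08066551918104636), 1.0017053286234539)
sd10 (190, 165) ((0.5415778628618, -0.020833880504497415), 0.9687667212221358)
sd10 (236, 172) ((0.014365318548655637, 0.036526891118906946), 1.00588083901891)
sd10 (150, 200) ((-0.1643715038742357, 0.025833804250869896), 0.9640666359000736)
sd11 (190, 165) ((0.6042307147831281, 0.20174057805985868), 0.9251912644174364)
sd11 (236, 172) ((-0.10862352332976499, 0.3915310864498558), 1.0520124783118565)
sd11 (150, 200) ((-0.05990823731015382, -0.064086434699135), 0.9192446404033237)
sd12 (190, 165) ((0.893561692138455, 0.690701609587709), 0.9666740168465509)
sd12 (236, 172) ((0.017469187516525153, 0.6153051595641514), 0.9552325827104075)
sd12 (150, 200) ((0.01718156035056495, -0.08530750533881726), 0.9232514215840234)
sd13 (190, 165) ((0.8664709929390355, 0.680342851395384), 0.9638279917505053)
sd13 (236, 172) ((0.030930744536270538, 0.6730733418463366), 0.9757559928629134)
sd13 (150, 200) ((0.18404365676639856, 0.0775443865384533), 1.0429474373658498)
5mm tray drop px: [0.0304 1.3682]
time: 24.48
position: [0.5502, 0.1367, 0.2274]
tool_rot: [0.001, -0.707, 0.707, -0.0]
ft_force: [-1.0, -0.5, 0.2]
grip_width: 0.0435
```

```bash
python3 - <<'E'
from meas import *
# front vials (side cam): crop c3 blue (464,300)/7 -> (251,183), whites (416,305),(503,282) -> (244,183.5),(257,180)
def cen(n,c,r=5):
    im=cv2.imread(f"pics/{n}_raw.png").astype(float); x,y=c; p=im[y-r:y+r+1,x-3:x+4]
    w=np.clip(p.max(2)-120,0,None); Y,X=np.mgrid[y-r:y+r+1,x-3:x+4]; return np.array([(w*X).sum(),(w*Y).sum()])/w.sum()
for c in ((251,183),(244,184),(257,181)):
    print(c,[cen(n,c).round(2) for n in("sd6","sd10","sd11","sd12","sd13")])
E
```

```text
(251, 183) [array([250.98, 181.81]), array([250.97, 181.82]), array([250.94, 182.4 ]), array([250.78, 183.22]), array([250.76, 183.23])]
(244, 184) [array([243.94, 183.98]), array([243.95, 183.99]), array([243.91, 184.45]), array([244.03, 185.14]), array([244.03, 185.15])]
(257, 181) [array([256.62, 179.8 ]), array([256.61, 179.8 ]), array([256.67, 180.23]), array([256.55, 180.86]), array([256.55, 180.86])]
```

```bash
python3 -c "
from rig import robot
print(robot.hand_in(), robot.get_obs()['time'])"
```

```text
the job is handed in; nothing more can be done
the job is handed in; nothing more can be done
```

The carousel is back together and handed in at about 24.5 s on the robot's clock. The spacer went over the spindle onto the hub first. The blue cap then went on square and was pressed straight down in small steps.

**Pressing:** Sliding force was steady at 6–8 N. The tool then stopped at z = 0.1285 m and the force rose steeply. I stopped at a reading of about 17.8 N, or roughly 18.7 N in all once the −0.9 N resting reading is allowed for. I then unloaded, opened the jaws and backed off to z = 0.227 m.

**Last checks:**
- **Cap and spacer:** the three views show the cap upright on the spacer.
- **Tray:** in the side view three vials dropped 1.06, 1.16 and 1.41 px, where 5 mm should give 1.37 px. The image was unchanged when I looked again after release, so the tray is held down.
- **Disagreement:** a cruder image correlation showed only about 0.7 px of drop. I put that down to fixed background in its window and trusted the vials.
- **Other parts:** I steered clear of them and felt no unexpected contact, but I did not re-image the mat or the bench at the end.

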